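Couple the feed slide of a hand-lever turning machine

TASK

Couple up the sloping hand-lever machine: lift the coupling link over the upturned tips of its rest and slide it off, lower it gently so that its socket sits right down on the feed slide's ball and its slotted tail on the crank pin, and press the latch lever fully down. Only then push the hand lever across to its far stop, so that the slide runs up to the wooden blank, and let go. Leave the other things on the bench where they are.

Things in the scene. Friction and masses are not known exactly. Their poses are not given: they have to be found in the camera images.
- link: Coupling link, loose, steel bar with a cast socket head, 193 mm long, 0.4 to 0.6 kg. Origin: centre of its ball socket (where the ball's centre lies when seated). x runs along the bar to the slotted tail, z out of its upper side; the socket opens to -z. Head: 44 x 44 mm, z -10 to +28 mm, cavity 34.4 mm wide. It starts level, its bar lying across the arms of the rest.
- bar (a point): On the link, at (98, 0, -1) mm: the middle of the bar's free stretch (x 85 to 112 mm, behind the latch lever), where it can be gripped across. The bar is 20 mm wide and 14 mm thick (z -8 to +6 mm in the link's frame). The balance point is about 15 mm nearer the head.
- eye (a point): On the link, at (150, 0, -8) mm: middle of the tail's slot, at the link's underside. The tail is 30 mm wide, 14 mm thick and ends at x = 172 mm; its through slot is 14 mm wide and 26 mm long along the link's x.
- latch (a joint): Latch lever on top of the link, on a cross pin at link (31, 0, 16) mm: 0 = raised 0.70 rad (open), 0.70 = flat over the bar (latched). A steel plate 24 to 31 mm wide, 55 mm long from pin towards tail, 5 mm thick. Stays where it is left; 2 to 3 N at its end moves it. Its claw swings in under the ball as it goes down, if the socket is right down.
- latch_tip (a point): The latch lever's upper face near its end, 50 mm from the hinge; when latched it lies at about link (81, 0, 22 mm).
- rest: Rest, fixed: wooden foot 150 x 180 x 16 mm, two 10 mm round arms along its x at y = -33 and +33 mm, from posts at x = +62 mm (115 mm tall) towards -x (the robot). Arm tops at z = 115 mm; their ends at x = -22 to -28 mm turn up to z = 139 mm. Origin: under the foot, midway between the arms, z up. The link's bar starts near x = 0, its tail towards +y.
- bed: The machine's sloping bed, fixed, grey, 165 x 370 mm. x runs up the slope (away from the robot), y along the bed, z off its face, leaning 30 degrees from vertical towards the robot. Origin on its face, under the ball (when slide = 0). All that stands on it stands along its z.
- ball (a point): Centre of the feed slide's steel ball, 32 mm across, on a 15 mm neck, 65 mm off the bed and 38 mm above the slide's top. It moves with the slide.
- slide (a joint): The feed slide along the bed, m: about 0 to 0.006 at the start, grows towards the bed's -y (towards the chuck with the wooden blank). Stays where it is left (2.5 N of friction); it is driven through the link.
- pin_seat (a point): On the hand crank: middle of the 22 mm wide shoulder at the foot of the crank pin, 57 mm off the bed; the link's tail rests on it. The pin, 10 mm thick, rises 28 mm above it along the bed's z. At the start it is 147 to 154 mm along the bed's +y from the ball, so the coupled link lies level with the bed, along the bed's y, the pin in its slot.
- crank (a joint): The hand crank about an axle along the bed's z: 0 = resting (start), 0.9 rad = far stop. Pushing the knob towards the bed's +y raises it and moves the pin 35 mm towards the bed's -y. Stays where it is left (about 2 to 4 N at the knob moves it).
- knob (a point): Centre of the hand lever's ball knob, 30 mm across, 92 mm off the bed, on a 10 mm upright stem 35 mm long below the ball; it swings on a 90 mm radius about the axle. Clear space all round.
- pivot (a point): On the hand crank's axle, at the height of the knob's centre.
- gear: Bystander: steel ring, 72 mm across, 10 mm thick, lying on the rest's foot under the link.
- wrench: Bystander: open-ended wrench, 160 mm, on the bench in front of the machine.
- screwdriver: Bystander: screwdriver, 170 mm, on the bench in front of the rest.
- brush: Bystander: bench brush, 170 mm, between the machine and the rest.
- hammer: Bystander: hammer, 240 mm, in front and to the left of the rest.
- oil: Bystander: oil bottle, 52 mm across, 120 mm tall, standing at the back.
- stock: Bystander: round wooden blank standing on end, 40 mm across, 90 mm tall, behind the rest.
There are look-alikes about, which are no part of the job. Of the things shaped like the link, the steel one is meant.

How it is judged:
On the way, in this order (a step that is already met when the one before it is completed fails the run):
1. the link is lifted off its rest (contact force between link and rest below 0.05 N and horizontal distance between bar and rest above 0.06 m), for 0.1 s.
2. the socket sits right down on the ball and the slotted tail on the crank pin (distance between link and ball below 0.005 m and distance between eye and pin_seat below 0.014 m and value of joint latch below 0.5 rad and value of joint crank below 0.3 rad), for 0.2 s.
3. the latch lever is fully down, the hand lever not yet thrown (value of joint latch above 0.6 rad and distance between link and ball below 0.005 m and value of joint crank below 0.4 rad), for 0.2 s.
4. the hand lever is thrown and the slide has run up to the blank (value of joint crank above 0.78 rad and value of joint slide above 0.02 m), for 0.1 s.
At the end, for the whole second after the job is handed in: The socket's centre is within 5 mm of the ball's centre, the middle of the tail's slot within 14 mm of the crank pin's seat, the latch lever down (joint above 0.6 of 0.7 rad), the hand lever over (above 0.78 of 0.9 rad), the slide run up (above 20 mm), all at rest (all of step 4 and distance between link and ball below 0.005 m and distance between eye and pin_seat below 0.014 m and value of joint latch above 0.6 rad and linear speed of link below 0.02 m/s); the robot touches nothing.
It fails at once if another thing on the bench was moved by more than 40 mm or knocked over (distance of any of gear, wrench, screwdriver, brush, hammer, oil, stock from where it was at the start of the episode above 0.04 m or angle between any of oil, stock's own z axis and vertical above 0.6 rad).
It fails at once if the link was dropped or slammed onto the machine (distance between link and ball below 0.08 m and linear speed of link above 0.5 m/s).
It also fails if it takes over 64 s, if anything falls off the work surface, if the arm or the gripper's body presses on something with over 40 N, if the wrist force passes 120 N, or if a joint passes its speed limit or range.

ROBOT

A 6-joint arm with a two-finger parallel gripper is mounted at the origin on the work surface. World frame = base frame: x ahead of the robot, y to its left, z up, the work surface at z = 0. Lengths are in m, angles in rad, forces in N, time in s.
With the tool pointing down it reaches from about 0.25 to 0.725 m from the base axis. Payload 4 kg.
Tool frame: the origin (TCP) lies midway between the tips of the shut fingers; the grasp point (between the pads) lies 19 mm behind it (bot.grip_point_offset is the distance from the TCP to the grasp point, in m); z points along the fingers, y is the line along which they close (so a half turn about z gives the same grasp; the last joint's range is limited). The gripper opens to 85 mm and grips with 20 to 120 N. Pads are 22 mm wide; open, the fingers measure 114 mm over their backs; the gripper's body (76 mm by 85 mm) begins 54 mm behind the grasp point. The pads swing forward as they close: fully open they stand 13 mm farther back than shut.
Start: joints at [-1.212, 0.241, 0.005, 1.335, 0, 1.571], TCP at [0.176, -0.468, 0.231] pointing down, gripper open.
Joint ranges: [-2.72, 2.72], [-1.05, 1.87], [-1.09, 1.28], [-1.99, 2.15], [-1.42, 1.44], [-3.14, 3.14]. Speed limits (rad/s): [2.79, 2.79, 3.14, 3.14, 3.14, 3.14].

INTERFACE

Orientations are given as a unit quaternion [x, y, z, w].
In Python, from workcell import bot gives the robot as it stands.
- The arm moves only by the tool step_arm, never from a script. Its argument "targets" is text: rows parted by semicolons, each of 7 numbers parted by spaces: the opening, from -1 (shut) to 1 (fully open), so that 0 is half open, then the shift along the world's x, y, z normalised to -1 to 1, where 1 is 0.5 m, then the turn, a rotation vector about the world's x, y, z normalised to -1 to 1, where 1 is pi/4 rad. In form: gripper x y z wx wy wz; .... A call has 1 to 10 rows; each row is the pose to reach, as a shift and turn from the pose commanded when the call began; what a row does not reach only later rows make up. A row lasts 1/12 s, in which the tool goes at most 41.7 mm and 7.16 degrees, less where a joint would pass 70% of its speed; a pose out of reach is approached as far as the arm can. A call with a number of a shift or a turn outside -1 to 1 is refused whole. A call with a gripper value outside its range is refused whole. The fingers move at their own pace and stop on an object; the grip force is fixed at half the most. Time passes only in rows, so rows that repeat a pose let the fingers close. It gives the time, the measured TCP pose, the force, the opening and the grip force at its end, in the units of the state.
- bot.get_obs(): the state, without advancing time (a new reading comes with each control period).
- bot.camera(name): name is "side" or "top"; returns the picture (400x640x3 uint8, red, green, blue); there is no depth.
- bot.camera_info(name): a dict with "vertical_fov" (degrees; the focal length in pixels is half the picture's height over the tangent of half this angle, whatever the lens; pixels are square), "cx", "cy" (the principal point, pixels), "D" ([k1, k2, p1, p2, k3] as OpenCV has them; the pictures are not rectified), "pose" (4x4, takes a point from camera to world coordinates). Camera axes: x right, y up, looking along -z (the intrinsics and any distortion apply to the point x, -y, -z); pixel columns grow to the right and rows downward; lengths in m; the calibration is good to about 2 mm. A picture is of the moment at which its call begins. camera_info takes no time and is no camera call.
- bot.job_done(): hands the job in; it is judged then, once.
The state is a dict: "clock": time; "joint_pos": joint angles; "joint_vel": joint speeds; "tau": joint torques, N m; "eef_pos": TCP position; "tool_rot": TCP orientation; "ft_force": force on the tool from outside, world axes, zero at the start; "ft_torque": the same for the moment, N m; "grip_width": finger opening in m; "grasp_force": force on a finger pad.
Only numpy, scipy, OpenCV 4.12 (cv2) and the standard library are available. Lean on these libraries where they do the work, as an engineer would, in place of code of your own. Each camera call takes 0.05 s, during which the arm holds its last target. There are 200 camera calls.

## Working session

There is one attempt and no reset: what is moved stays moved. The work goes in short steps, Python scripts to look and compute and a tool call to move; the robot and the scene stay as the last step left them, time stands still between calls to the robot, and variables do not carry over. Pictures are saved under pics/ and viewed, at most 13 in all, crops included, and the job is handed in when it is done.

Besides the shell and the picture viewer there is one more tool, called after "Call:" as a command line: name --argument value ..., lists and objects as JSON in quotes. step_arm: Moves the arm, as the interface text tells. Scaled input: -1 to 1 covers 0.5 m each way for a shift and pi/4 rad each way for a turn. Its arguments: {"type":"object","properties":{"targets":{"type":"string"}},"required":["targets"]}

```bash
mkdir -p pics; cat > h.py <<'E'
import numpy as np, cv2
from workcell import bot
def K(n):
    i=bot.camera_info(n); f=200/np.tan(np.radians(i['vertical_fov'])/2)
    return np.array([[f,0,i['cx']],[0,f,i['cy']],[0,0,1.]]),np.array(i['D'],float),np.array(i['pose'])
def ray(n,uv):
    k,d,P=K(n); p=cv2.undistortPoints(np.array([[uv]],float),k,d)[0,0]
    v=P[:3,:3]@np.array([p[0],-p[1],-1.]); return P[:3,3],v/np.linalg.norm(v)
def plane(n,uv,z):
    o,v=ray(n,uv); return o+v*(z-o[2])/v[2]
def tri(a,b):
    o1,v1=ray('side',a);o2,v2=ray('top',b)
    s=np.linalg.lstsq(np.c_[v1,-v2],o2-o1,rcond=None)[0]
    p,q=o1+v1*s[0],o2+v2*s[1]; return (p+q)/2,np.linalg.norm(p-q)
def proj(n,X):
    k,d,P=K(n); X=np.atleast_2d(X); c=(X-P[:3,3])@P[:3,:3]*[1,-1,-1]
    return cv2.projectPoints(c.reshape(-1,1,3),np.zeros(3),np.zeros(3),k,d)[0][:,0]
def snap(n,f):
    im=bot.camera(n)[...,::-1].copy(); cv2.imwrite(f,im); return im
E
python3 - <<'E'
from h import *
for n in('side','top'):
    snap(n,f'pics/{n}0.png'); k,d,P=K(n); print(n,k[0,0],d,P.round(3).tolist())
print(bot.get_obs())
E
```

```text
side 515.626396322032 [0.00047499 0.         0.         0.         0.        ] [[-0.938, 0.214, -0.274, 0.184], [-0.348, -0.59, 0.728, 1.116], [-0.006, 0.778, 0.628, 0.984], [0.0, 0.0, 0.0, 1.0]]
top 494.4668946049156 [-0.14504489  0.          0.          0.          0.        ] [[-0.04, 0.974, -0.225, 0.248], [-0.999, -0.038, 0.014, 0.099], [0.006, 0.225, 0.974, 1.581], [0.0, 0.0, 0.0, 1.0]]
{'clock': 0.1, 'joint_pos': array([-1.21201685e+00,  2.41338605e-01,  3.85527284e-03,  1.33516013e+00,
        1.43206094e-05,  1.57078344e+00]), 'joint_vel': array([ 0.00037807, -0.00120126,  0.00301341, -0.00127865, -0.00040468,
       -0.00024577]), 'tau': array([ 5.10685677e-04, -3.73137796e+01,  2.53010201e+01,  1.08721788e-02,
        1.00408583e-04,  3.25446784e-06]), 'eef_pos': array([ 0.1753763 , -0.46764523,  0.23050006]), 'tool_rot': array([ 9.83951196e-01,  1.78435395e-01, -1.57740170e-04, -9.10025874e-04]), 'ft_force': array([ 0.5204349 , -0.06505925,  0.02096742]), 'ft_torque': array([0.01453716, 0.00033398, 0.0066052 ]), 'grasp_force': 0.0, 'grip_width': 0.0854693017235875}
```

View pics/side0.png

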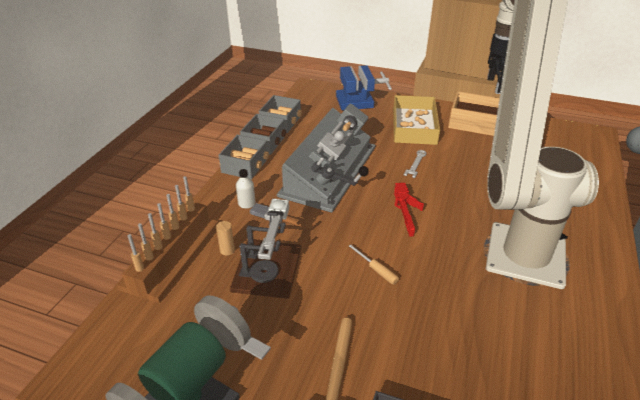

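View pics/top0.png

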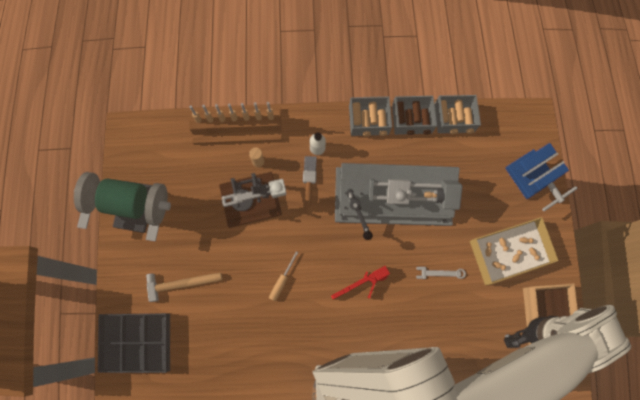

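The side view shows the steel link on the rest: head (278,210), tail (265,255). The machine is at (330,160). In the top view the link's head is at (277,187) and its tail at (228,200). Candidates for the link are the steel one on the rest, top (252,194), and the red look-alike, top (363,283). I choose the steel one and check it in a close crop.

```bash
python3 - <<'E'
import cv2,numpy as np
t=cv2.imread('pics/top0.png');s=cv2.imread('pics/side0.png')
r=lambda im,x,y,w,h,k:cv2.resize(im[y:y+h,x:x+w],None,fx=k,fy=k,interpolation=cv2.INTER_CUBIC)
a=np.vstack([r(t,210,160,100,75,4),r(t,325,160,140,84,4)[:, :400]]) if 0 else None
A=np.hstack([r(t,210,165,100,75,4),r(s,225,190,100,75,4)])
B=np.hstack([r(t,330,160,100,75,4),r(s,280,105,100,75,4)])
cv2.imwrite('pics/c0.png',np.vstack([A,B]))
E
```

```text
(no output)
```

View pics/c0.png

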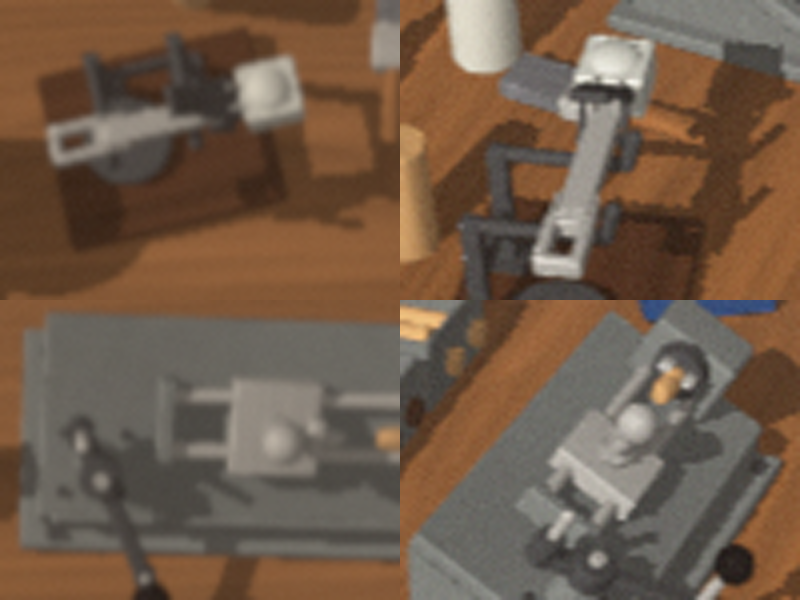

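```bash
python3 - <<'E'
from h import *
T=lambda x,y,ox,oy:(ox+x/4,oy+y/4)
pairs={'dome':((615-400,55,225,190),(268,88,210,165)),'slot':((165,243,225,190),(77,140,210,165)),
'ball':((235,124,280,105),(282,140,330,160)),'axle':((197,258,280,105),(100,181,330,160)),'pintop':((162,220,280,105),(76,130,330,160)),'knob':((335,264,280,105),(148,280,330,160))}
X={}
for k,(a,b) in pairs.items():
    X[k],e=tri(T(*a),T(*b)); print(k,X[k].round(4),round(e,4))
print(plane('top',T(269,93,210,165),.138))
d=X['slot']-X['dome'];print(np.degrees(np.arctan2(d[1],d[0])),np.linalg.norm(d[:2]))
# bed corners directions on top picture
E
```

```text
dome [0.6297 0.189  0.1467] 0.0003
slot [0.6    0.3364 0.1247] 0.0009
ball [ 0.5906 -0.1814  0.1422] 0.0019
axle [ 0.5726 -0.045   0.1113] 0.0008
pintop [ 0.5981 -0.0261  0.1526] 0.0091
knob [ 0.4867 -0.0784  0.107 ] 0.0167
[0.62794695 0.18889327 0.138     ]
101.40668920099417 0.15030408773225232
```

The crop confirms the steel link on the rest: dome at top (277,187) and side (279,204), slot at top (229,200) and side (266,251). The ball is at top (400.5,195) and side (339,136), and the crank axle at top (355,205). Next I get the bed yaw, refine the circle centres and check the pin.

```bash
python3 - <<'E'
from h import *
t=cv2.imread('pics/top0.png');s=cv2.imread('pics/side0.png')
def hc(im,c,w=14,k=8):
    x,y=int(c[0]-w),int(c[1]-w); g=cv2.cvtColor(cv2.resize(im[y:y+2*w,x:x+2*w],None,fx=k,fy=k,interpolation=cv2.INTER_CUBIC),6)
    r=cv2.HoughCircles(cv2.GaussianBlur(g,(9,9),0),3,1,30,param1=60,param2=12,minRadius=36,maxRadius=56)
    return None if r is None else [( (q[0]+.5)/k-.5+x,(q[1]+.5)/k-.5+y,q[2]/k) for q in r[0][:3]]
b=[hc(t,(400.5,195)),hc(s,(338.75,136))]; d=[hc(t,(277,187)),hc(s,(278.7,203.7))]
print(np.round(b[0],2).tolist(),np.round(b[1],2).tolist());print(np.round(d[0],2).tolist(),np.round(d[1],2).tolist())
k=hc(t,(367,235)),hc(s,(363.7,171));print('knob',np.round(k[0],2).tolist(),np.round(k[1],2).tolist())
for n,p in(('ball',b),('dome',d),('knob',k)):
    try: print(n,tri(p[1][0][:2],p[0][0][:2]))
    except Exception as e: print(e)
g=cv2.cvtColor(t,6)
for l in cv2.createLineSegmentDetector().detect(g)[0][:,0]:
    if 325<min(l[0],l[2]) and max(l[0],l[2])<470 and 155<min(l[1],l[3]) and max(l[1],l[3])<235 and abs(l[2]-l[0])>45:
        z=.2 if l[1]<185 else .03
        P,Q=plane('top',l[:2],z),plane('top',l[2:],z); v=Q-P; v*=np.sign(v[1]); print(l.round(1),np.degrees(np.arctan2(v[1],v[0])))
E
```

```text
Traceback (most recent call last):
TypeError: unsupported operand type(s) for *: 'NoneType' and 'float'
```

```bash
python3 - <<'E'
from h import *
t=cv2.imread('pics/top0.png');s=cv2.imread('pics/side0.png')
def hc(im,c,w=14,k=8):
    x,y=int(c[0]-w),int(c[1]-w); g=cv2.cvtColor(cv2.resize(im[y:y+2*w,x:x+2*w],None,fx=k,fy=k,interpolation=cv2.INTER_CUBIC),6)
    for p2 in (20,14,9,5,3):
        r=cv2.HoughCircles(cv2.GaussianBlur(g,(9,9),0),3,2,30,param1=40,param2=p2,minRadius=34,maxRadius=60)
        if r is not None: q=r[0][0]; return np.round([(q[0]+.5)/k-.5+x,(q[1]+.5)/k-.5+y,q[2]/k],2)
    return np.array([*c,0])
for n,ct,cs in(('ball',(400.5,195),(338.75,136)),('dome',(277,187),(278.7,203.7)),('knob',(367,235),(363.7,171))):
    a,b=hc(t,ct),hc(s,cs); print(n,a,b,tri(b[:2],a[:2]))
g=cv2.cvtColor(t,6)
for l in cv2.createLineSegmentDetector().detect(g)[0][:,0]:
    if 325<min(l[0],l[2]) and max(l[0],l[2])<470 and 155<min(l[1],l[3]) and max(l[1],l[3])<235 and abs(l[2]-l[0])>35:
        z=.2 if l[1]<185 else .03
        P,Q=plane('top',l[:2],z),plane('top',l[2:],z); v=Q-P; v*=np.sign(v[1]); print(l.round(1),np.degrees(np.arctan2(v[1],v[0])))
E
```

```text
ball [392.94 190.19   6.4 ] [338.44 135.69   4.6 ] (array([ 0.59316337, -0.15765103,  0.15943606]), np.float64(0.01955193573519943))
dome [274.19 187.19   7.35] [277.44 203.69   7.08] (array([0.62854485, 0.19723941, 0.15325167]), np.float64(0.0019414243578233974))
knob [367.44 234.69   4.57] [362.94 170.94   5.05] (array([ 0.48066254, -0.0779372 ,  0.10654858]), np.float64(0.00015336747917872256))
[378.1 215.7 451.9 217.6] 86.19169470377324
[388.1 222.9 424.4 222.9] 87.50253785014495
[440.7 220.6 390.6 219.6] 86.45340605643736
```

```bash
cat >> h.py <<'E'
from scipy.spatial.transform import Rotation as Ro
TH=np.radians(18)
def linkR(xdir,z):
    x=np.array(xdir,float);x/=np.linalg.norm(x);z=np.array(z,float);z-=x*(x@z);z/=np.linalg.norm(z)
    return np.c_[x,np.cross(z,x),z]
G=(.098,0,.001)
def tool(L,o,g=G,th=TH):
    a=-(np.cos(th)*L[:,2]+np.sin(th)*L[:,0]); y=-L[:,1]
    return np.array(o)+L@np.array(g)+bot.grip_point_offset*a, Ro.from_matrix(np.c_[np.cross(y,a),y,a])
def go(p,R,p0=None,R0=None):
    o=bot.get_obs(); p0=o['eef_pos'] if p0 is None else p0; R0=Ro.from_quat(o['tool_rot']) if R0 is None else R0
    print('shift',((p-p0)/.5).round(4),'turn',((R*R0.inv()).as_rotvec()/(np.pi/4)).round(4))
LR=linkR((-.198,.980,0),(0,0,1)); LO=np.array([.629,.189,.123])
yb=np.array([.0645,.998,0]);xh=np.array([.998,-.0645,0]);ez=np.array([0,0,1.])
BR=np.c_[.866*xh+.5*ez,yb,-.5*xh+.866*ez]; BALL=np.array([.5906,-.1814,.142])
LB=linkR(BR[:,1],BR[:,2])
E
python3 - <<'E'
from h import *
p,R=tool(LR,LO); p1=p+[0,0,.13]; print(p,R.as_matrix().round(2).tolist(),bot.grip_point_offset)
go(p1,R)
o=bot.get_obs();R0=Ro.from_quat(o['tool_rot'])
pb,Rb=tool(LB,BALL);print(pb); print('rest->bed');go(pb,Rb,p,R)
E
```

```text
[0.61073655 0.27939485 0.10621524] [[-0.19, 0.98, 0.06], [0.93, 0.2, -0.3], [-0.31, 0.0, -0.95]] 0.0187
shift [0.8707 1.4941 0.0114] turn [-0.3817  0.2087  1.7815]
[ 0.6049234  -0.08991193  0.12746438]
rest->bed
shift [-0.0116 -0.7386  0.0425] turn [ 0.045  -0.6671 -0.3283]
```

Call:
step_arm --targets "0.2 0.2 0.2 0.15 0 0 0.2; 0.2 0.5 0.7 0.2 -0.19 0.1 0.89; 0.2 0.5 0.7 0.2 -0.19 0.1 0.89; 0.2 0.5 0.7 0.2 -0.19 0.1 0.89; 0.2 0.5 0.7 0.2 -0.19 0.1 0.89; 0.2 0.5 0.7 0.2 -0.19 0.1 0.89; 0.2 0.5 0.7 0.2 -0.19 0.1 0.89; 0.2 0.5 0.7 0.2 -0.19 0.1 0.89; 0.2 0.5 0.7 0.2 -0.19 0.1 0.89; 0.2 0.5 0.7 0.2 -0.19 0.1 0.89"

```text
clock: 0.93
eef_pos: [0.4109, -0.1378, 0.3262]
tool_rot: [0.86, 0.504, -0.051, 0.065]
ft_force: [1.0, -0.5, 0.8]
grip_width: 0.0515
grasp_force: 0.0
```

```bash
python3 - <<'E'
from h import *
p,R=tool(LR,LO);go(p+[0,0,.13],R);print(bot.get_obs()['clock'])
E
```

```text
shift [ 0.3996  0.8344 -0.1801] turn [-0.1937  0.1095  0.89  ]
0.9333
```

Call:
step_arm --targets "0.2 0.4 0.83 -0.18 -0.19 0.11 0.89; 0.2 0.4 0.83 -0.18 -0.19 0.11 0.89; 0.2 0.4 0.83 -0.18 -0.19 0.11 0.89; 0.2 0.4 0.83 -0.18 -0.19 0.11 0.89; 0.2 0.4 0.83 -0.18 -0.19 0.11 0.89; 0.2 0.4 0.83 -0.18 -0.19 0.11 0.89; 0.2 0.4 0.83 -0.18 -0.19 0.11 0.89; 0.2 0.4 0.83 -0.18 -0.19 0.11 0.89; 0.2 0.4 0.83 -0.18 -0.19 0.11 0.89; 0.2 0.4 0.83 -0.18 -0.19 0.11 0.89"

```text
clock: 1.77
eef_pos: [0.5882, 0.2304, 0.2449]
tool_rot: [0.625, 0.765, -0.099, 0.12]
ft_force: [1.1, -0.0, 0.8]
grip_width: 0.0511
grasp_force: 0.0
```

```bash
python3 - <<'E'
from h import *
p,R=tool(LR,LO);go(p+[0,0,.13],R);go(p+[0,0,.07],R)
E
```

```text
shift [ 0.045   0.0979 -0.0173] turn [-0.0027 -0.0028  0.0001]
shift [ 0.045   0.0979 -0.1373] turn [-0.0027 -0.0028  0.0001]
```

Call:
step_arm --targets "0.2 0.045 0.098 -0.05 0 0 0; 0.2 0.045 0.098 -0.05 0 0 0; 0.2 0.045 0.098 -0.1373 0 0 0; 0.2 0.045 0.098 -0.1373 0 0 0; 0.2 0.045 0.098 -0.1373 0 0 0"

```text
clock: 2.18
eef_pos: [0.608, 0.2762, 0.173]
tool_rot: [0.625, 0.765, -0.103, 0.118]
ft_force: [-0.1, 0.4, 0.2]
grip_width: 0.0514
grasp_force: 0.0
```

```bash
python3 - <<'E'
from h import *
p,R=tool(LR,LO);go(p,R)
a=snap('top','pics/t1.png');b=snap('side','pics/s1.png')
r=lambda im,x,y,w,h,k:cv2.resize(im[y:y+h,x:x+w],None,fx=k,fy=k,interpolation=cv2.INTER_CUBIC)
cv2.imwrite('pics/c1.png',np.hstack([r(a,205,150,100,110,4),r(b,225,150,100,110,4)]))
E
```

```text
shift [ 0.0054  0.0065 -0.1335] turn [ 0.0037 -0.0129  0.0004]
```

View pics/c1.png

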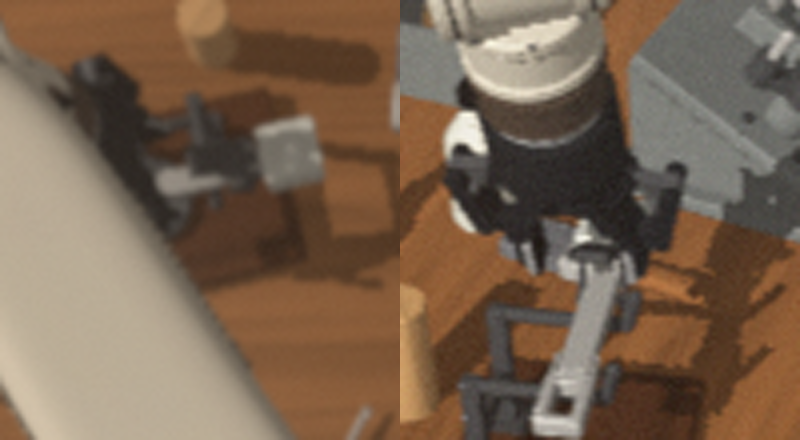

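The fingers straddle the bar: in the side crop their tips are at about (540,260) and (635,265), with the bar at (595,265) and the arms clear. I descend and grip.

Call:
step_arm --targets "0.2 0.005 0.006 -0.07 0 0 0; 0.2 0.005 0.006 -0.1335 0 0 0; 0.2 0.005 0.006 -0.1335 0 0 0; 0.2 0.005 0.006 -0.1335 0 0 0"

```text
clock: 2.62
eef_pos: [0.6131, 0.2796, 0.1119]
tool_rot: [0.626, 0.764, -0.099, 0.12]
ft_force: [-0.7, 0.2, 0.4]
grip_width: 0.0512
grasp_force: 0.0
```

Call:
step_arm --targets "-1 0 0 0 0 0 0; -1 0 0 0 0 0 0; -1 0 0 0 0 0 0; -1 0 0 0 0 0 0; -1 0 0 0 0 0 0"

```text
clock: 3.03
eef_pos: [0.6147, 0.2813, 0.1145]
tool_rot: [0.626, 0.764, -0.096, 0.121]
ft_force: [-0.6, 0.4, 6.1]
grip_width: 0.0183
grasp_force: 60.8
```

Call:
step_arm --targets "-1 0 0 0.04 0 0 0; -1 0 0 0.08 0 0 0; -1 0 0 0.12 0 0 0; -1 0 0 0.12 0 0 0; -1 0 0 0.12 0 0 0"

```text
clock: 3.45
eef_pos: [0.6138, 0.2812, 0.1717]
tool_rot: [0.626, 0.764, -0.097, 0.12]
ft_force: [-0.4, 0.8, -6.2]
grip_width: 0.0185
grasp_force: 59.6
```

```bash
python3 - <<'E'
from h import *
a=snap('top','pics/t2.png');b=snap('side','pics/s2.png')
r=lambda im,x,y,w,h,k:cv2.resize(im[y:y+h,x:x+w],None,fx=k,fy=k,interpolation=cv2.INTER_CUBIC)
cv2.imwrite('pics/c2.png',np.hstack([r(a,205,150,100,110,4),r(b,225,150,100,110,4)]))
o=bot.get_obs();print(o['eef_pos'],o['ft_force'],o['ft_torque'])
E
```

```text
[0.61232111 0.28029377 0.16882719] [-0.06849322 -0.39206041 -5.78515686] [0.71627543 0.13802849 0.02890883]
```

View pics/c2.png

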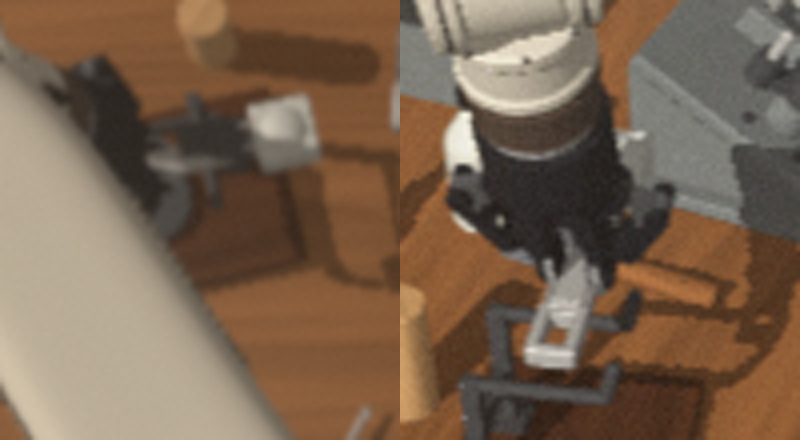

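The link is lifted clear: the dome is at top crop (283,125) and the slot at side crop (555,335). I compute its pose in the hand.

```bash
python3 - <<'E'
from h import *
o=bot.get_obs();p=o['eef_pos'];R=Ro.from_quat(o['tool_rot'])
dome=(205+283/4,150+125/4); slot=(225+155/4,150+335/4)
D0=plane('top',(277,187),.1467); print('dome before',D0)
for z in(.195,.2,.205):
    print(z,plane('top',dome,z),plane('side',slot,z-.022))
# predicted from tool: link = rigid to tool as planned at grip
pg,Rg=tool(LR,LO)
ow=p+R.apply(Rg.inv().apply(LO-np.array([.6147,.2813,.1145]))); print('pred origin',ow)
E
```

```text
dome before [0.6295607  0.18901472 0.1467    ]
0.195 [0.63414273 0.18923699 0.195     ] [0.60483877 0.33108473 0.173     ]
0.2 [0.63275071 0.18891182 0.2       ] [0.60224395 0.33592543 0.178     ]
0.205 [0.63135868 0.18858666 0.205     ] [0.59964913 0.34076612 0.183     ]
pred origin [0.62658792 0.1879663  0.17708103]
```

```bash
cat >> h.py <<'E'
G2=(.0991,0,.0093)
E
python3 - <<'E'
from h import *
p,R=tool(LB,BALL,G2); go(p+.08*BR[:,2],R); print(p+.08*BR[:,2])
E
```

```text
shift [-0.1028 -0.7325  0.0702] turn [ 0.0416 -0.6716 -0.3282]
[ 0.56093263 -0.08596654  0.20393219]
```

Call:
step_arm --targets "-1 -0.02 0 0.05 0 0 0; -1 -0.06 -0.03 0.1 0 0 0; -1 -0.1 -0.08 0.12 0 -0.05 -0.03; -1 -0.1 -0.14 0.12 0 -0.12 -0.06; -1 -0.1 -0.21 0.12 0.01 -0.2 -0.1; -1 -0.1 -0.28 0.12 0.01 -0.28 -0.14; -1 -0.1 -0.35 0.12 0.02 -0.36 -0.18; -1 -0.1 -0.42 0.12 0.02 -0.44 -0.22; -1 -0.1 -0.49 0.12 0.03 -0.52 -0.26; -1 -0.1 -0.55 0.12 0.04 -0.6 -0.3"

```text
clock: 4.38
eef_pos: [0.5604, 0.0031, 0.2281]
tool_rot: [0.718, 0.638, 0.047, 0.272]
ft_force: [1.5, -0.9, -5.7]
grip_width: 0.0185
grasp_force: 60.2
```

```bash
python3 - <<'E'
from h import *
p,R=tool(LB,BALL,G2); go(p+.06*BR[:,2],R)
E
```

```text
shift [ 0.021  -0.1794 -0.083 ] turn [ 0.0011 -0.0708 -0.0269]
```

Call:
step_arm --targets "-1 0.01 -0.06 0 0 -0.07 -0.03; -1 0.02 -0.11 -0.01 0 -0.07 -0.03; -1 0.02 -0.15 -0.03 0 -0.07 -0.03; -1 0.021 -0.179 -0.05 0 -0.07 -0.027; -1 0.021 -0.179 -0.083 0 -0.07 -0.027; -1 0.021 -0.179 -0.083 0 -0.07 -0.027; -1 0.021 -0.179 -0.083 0 -0.07 -0.027"

```text
clock: 4.97
eef_pos: [0.5705, -0.0843, 0.1855]
tool_rot: [0.723, 0.624, 0.062, 0.288]
ft_force: [0.1, 0.2, -5.4]
grip_width: 0.0183
grasp_force: 60.2
```

```bash
python3 - <<'E'
from h import *
a=snap('top','pics/t3.png');b=snap('side','pics/s3.png')
r=lambda im,x,y,w,h,k:cv2.resize(im[y:y+h,x:x+w],None,fx=k,fy=k,interpolation=cv2.INTER_CUBIC)
cv2.imwrite('pics/c3.png',np.hstack([r(a,335,160,80,100,5),r(b,285,90,80,100,5)]))
o=bot.get_obs();print(o['eef_pos'],o['ft_force'],o['ft_torque'])
p,R=tool(LB,BALL,G2); go(p+.06*BR[:,2],R)
Rt=Ro.from_quat(o['tool_rot']); off=R.inv().apply(BALL-p); L=o['eef_pos']+Rt.apply(off)
LL=(Rt*R.inv()).as_matrix()@LB; print('origin',L, 'above',(L-BALL)@BR)
for n in('top','side'):
    print(n,'dome',proj(n,L+LL@[0,0,.0237]),'slot',proj(n,L+LL@[.15,0,.006]),'ball',proj(n,BALL))
    print('headtopcorners',proj(n,[L+LL@[x,y,.015] for x in(-.022,.022) for y in(-.022,.022)]).round(1).tolist())
E
```

```text
[ 0.57326418 -0.08360684  0.18873073] [ 0.05968182  0.14615713 -4.80931439] [0.75636091 0.9122615  0.043081  ]
shift [-0.0047 -0.006  -0.0042] turn [ 0.0002  0.0004 -0.0032]
origin [ 0.56324421 -0.17648472  0.19609079] above [0.0031281  0.003141   0.06065168]
top dome [[404.22466557 202.53371055]] slot [[351.30521011 199.5540804 ]] ball [[400.54505594 195.34098488]]
headtopcorners [[411.9, 194.4], [410.7, 209.1], [396.6, 194.1], [395.6, 208.8]]
side dome [[351.06553931 117.69178035]] slot [[328.69043948 146.92815511]] ball [[338.4571867  135.98272736]]
headtopcorners [[346.4, 111.7], [358.0, 120.7], [341.0, 118.5], [352.9, 127.7]]
```

View pics/c3.png

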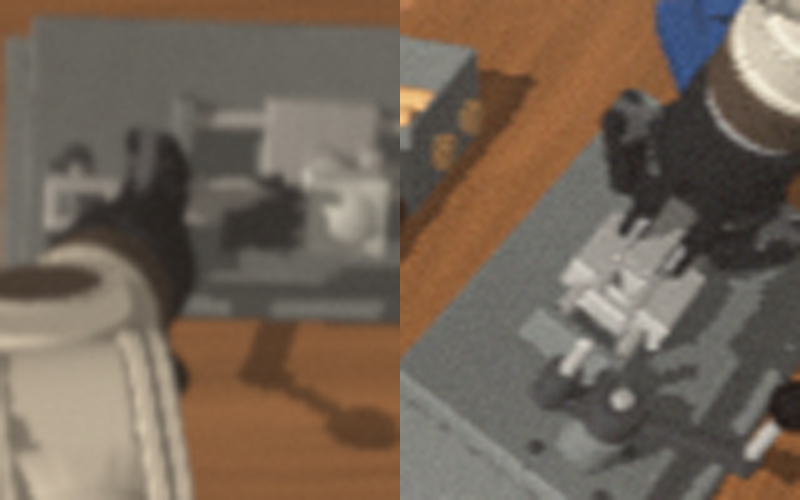

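```bash
python3 - <<'E'
from h import *
for y in(.147,.154):
  for x in(0,):
    for z in(.02,-.008):
      P=BALL+BR@[x,y,z]; print(y,z,proj('side',P).round(1),proj('top',P).round(1))
J=lambda n,P,v:(proj(n,P+.01*v)-proj(n,P)).round(2)
print('per cm x,y,z side',[J('side',P,BR[:,i]) for i in range(3)],'top',[J('top',P,BR[:,i]) for i in range(3)])
t=cv2.imread('pics/top0.png');s=cv2.imread('pics/side0.png')
r=lambda im,x,y,w,h,k:cv2.resize(im[y:y+h,x:x+w],None,fx=k,fy=k,interpolation=cv2.INTER_CUBIC)
a=np.hstack([r(t,335,180,40,40,10),r(s,305,135,40,40,10)])
b=np.hstack([r(t,385,180,30,20,10),r(t,385,180,10,20,10),r(s,320,126,40,20,10)])
cv2.imwrite('pics/c4.png',np.clip(np.vstack([a,b]).astype(float)*1.4,0,255))
E
```

```text
0.147 0.02 [[322.5 156.7]] [[352.3 196. ]]
0.147 -0.008 [[318.  162.6]] [[351.7 193.4]]
0.154 0.02 [[321.6 157.9]] [[350.  195.9]]
0.154 -0.008 [[317.1 163.8]] [[349.4 193.3]]
per cm x,y,z side [array([[-2.76, -2.12]]), array([[-1.41,  1.84]]), array([[ 1.59, -2.09]])] top [array([[ 0.15, -3.19]]), array([[-3.31, -0.08]]), array([[0.2 , 0.92]])][ WARN:0@0.599] global loadsave.cpp:1063 imwrite_ Unsupported depth image for selected encoder is fallbacked to CV_8U.
```

View pics/c4.png

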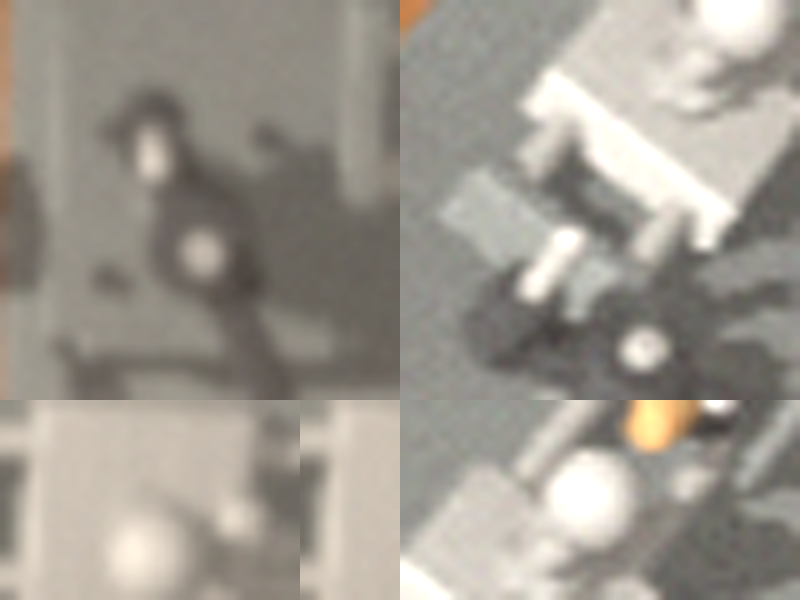

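Pin: base at top (349.7,193) and side (317.3,163.7), matching the model with the pin 154 mm from the ball. The ball reads top (399.4,194.8), side (338.5,135.2). I re-triangulate the ball.

```bash
python3 - <<'E'
from h import *
for s,t in(((338.5,135),(399.3,194.8)),((338.5,135.3),(399.7,195))):
    B,e=tri(s,t);print(B,e,(B-BALL)@BR)
# centroid of bright blob
for f,c in(('top0',(399.5,195)),('side0',(338.5,135.5))):
    g=cv2.cvtColor(cv2.imread(f'pics/{f}.png'),6).astype(float);x,y=int(c[0]-7),int(c[1]-7);w=g[y:y+15,x:x+15]
    for th in(185,200,215):
        m=(w>th/255*w.max()).astype(np.uint8); n,l,st,ce=cv2.connectedComponentsWithStats(m); i=l[7,7]; print(f,th,st[i][4],ce[i]+[x,y])
o=bot.get_obs();p,R=tool(LB,BALL,G2);go(p+.03*BR[:,2],R)
E
```

```text
[ 0.5899279  -0.17657522  0.14872321] 0.0017451032175257158 [0.00251123 0.00477178 0.00631328]
[ 0.59006801 -0.17809544  0.14664912] 0.001137776208740299 [0.0016802  0.00326363 0.00439817]
top0 185 160 [397.15625 194.16875]
top0 200 84 [396.85714286 193.1547619 ]
top0 215 36 [398.25       194.83333333]
side0 185 75 [336.76       136.41333333]
side0 200 47 [337.95744681 135.21276596]
side0 215 32 [337.5625 135.125 ]
shift [ 0.0252 -0.0079 -0.0562] turn [ 0.0002  0.0004 -0.0032]
```

Call:
step_arm --targets "-1 0.006 0 -0.012 0 0 0; -1 0.012 0 -0.025 0 0 0; -1 0.018 -0.001 -0.037 0 0 0; -1 0.0255 -0.0016 -0.05 0 0 0; -1 0.0255 -0.0016 -0.05 0 0 0; -1 0.0255 -0.0016 -0.05 0 0 0; -1 0.0255 -0.0016 -0.05 0 0 0"

```text
clock: 5.65
eef_pos: [0.5864, -0.0849, 0.1639]
tool_rot: [0.723, 0.623, 0.065, 0.29]
ft_force: [0.4, -0.3, -5.2]
grip_width: 0.0187
grasp_force: 60.1
```

```bash
cat > look.py <<'E'
from h import *
import sys
def look(tag,ta,sa,k=8):
    a=snap('top',f'pics/t{tag}.png');b=snap('side',f'pics/s{tag}.png')
    r=lambda im,x,y,w,h,k:cv2.resize(im[y:y+h,x:x+w],None,fx=k,fy=k,interpolation=cv2.INTER_CUBIC)
    cv2.imwrite(f'pics/c{tag}.png',np.clip(np.hstack([r(a,*ta,k),r(b,*sa,k)]).astype(float)*1.3,0,255).astype(np.uint8))
def rep(B):
    o=bot.get_obs();Rt=Ro.from_quat(o['tool_rot']);p,R=tool(LB,BALL,G2)
    L=o['eef_pos']+Rt.apply(R.inv().apply(BALL-p)); LL=(Rt*R.inv()).as_matrix()@LB
    print('clock',o['clock'],'tcp',o['eef_pos'],'link in bed',((L-B)@BR).round(4),'F bed',(o['ft_force']@BR).round(1),'T',o['ft_torque'].round(2))
    for n in('top','side'): print(n,'dome',proj(n,L+LL@[0,0,.0237]).round(1),'slot',proj(n,L+LL@[.15,0,.006]).round(1),'tailend',proj(n,L+LL@[.172,0,.006]).round(1))
E
python3 - <<'E'
from look import *
rep(np.array([.590,-.178,.1465])); look('5',(340,180,75,40),(300,110,25,40)) if 0 else look('5',(340,178,70,45),(302,125,30,45))
E
```

```text
clock 5.65 tcp [ 0.58636077 -0.08485071  0.16391008] link in bed [ 0.0005 -0.0006  0.0283] F bed [-2.2 -0.3 -4.7] T [ 0.79  0.92 -0.05]
top dome [[402.7 200.1]] slot [[350.8 197.1]] tailend [[343.3 197. ]]
side dome [[346.7 124. ]] slot [[324.3 153.3]] tailend [[321.2 157.3]]
```

View pics/c5.png

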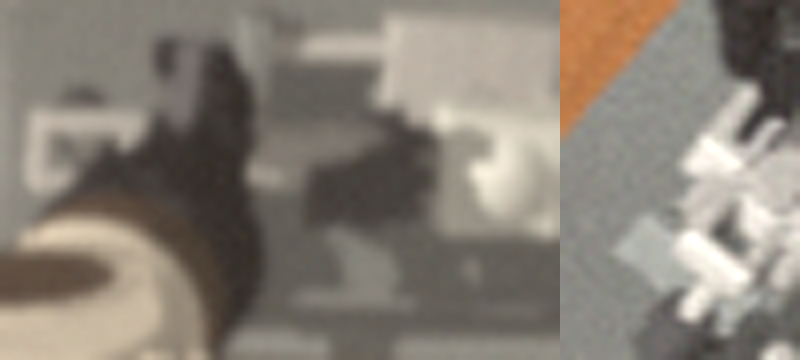

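Top view: the dome is at (402.7,200.1) and the slot at about (349.6,196.3). Both match the predictions to about 1 px, so I keep descending and watch the force.

Call:
step_arm --targets "-1 0.004 0 -0.007 0 0 0; -1 0.008 -0.0005 -0.014 0 0 0; -1 0.012 -0.001 -0.021 0 0 0; -1 0.012 -0.001 -0.021 0 0 0; -1 0.012 -0.001 -0.021 0 0 0"

```text
clock: 6.17
eef_pos: [0.5913, -0.0855, 0.1524]
tool_rot: [0.723, 0.624, 0.064, 0.29]
ft_force: [-1.0, -0.5, -6.6]
grip_width: 0.0185
grasp_force: 60.1
```

```bash
python3 - <<'E'
from look import *
rep(np.array([.590,-.178,.1465]))
E
```

```text
clock 6.1667 tcp [ 0.59132716 -0.08549202  0.15236449] link in bed [-0.0009 -0.0009  0.0158] F bed [-4.1 -0.5 -5.2] T [ 0.67  1.39 -0.08]
top dome [[402.1 199.3]] slot [[350.6 196.4]] tailend [[343.2 196.2]]
side dome [[345. 127.]] slot [[322.7 156.2]] tailend [[319.6 160.3]]
```

Call:
step_arm --targets "-1 0.002 0 -0.005 0 0 0; -1 0.005 0 -0.011 0 0 0; -1 0.005 0 -0.011 0 0 0; -1 0.005 0 -0.011 0 0 0"

```text
clock: 6.5
eef_pos: [0.594, -0.0862, 0.1472]
tool_rot: [0.723, 0.623, 0.064, 0.29]
ft_force: [-2.5, -2.6, -6.5]
grip_width: 0.0186
grasp_force: 60.2
```

```bash
python3 - <<'E'
from look import *
rep(np.array([.590,-.178,.1465]))
E
```

```text
clock 6.5 tcp [ 0.59403421 -0.08615792  0.14724063] link in bed [-0.0012 -0.0014  0.0102] F bed [-5.2 -2.7 -4.5] T [ 0.13  1.53 -0.52]
top dome [[401.9 198.8]] slot [[350.7 195.9]] tailend [[343.2 195.7]]
side dome [[344.2 128.2]] slot [[321.8 157.5]] tailend [[318.7 161.5]]
```

Call:
step_arm --targets "-1 -0.003 -0.004 -0.0015 0 0 0; -1 0 -0.0044 -0.007 0 0 0; -1 0.003 -0.0044 -0.012 0 0 0; -1 0.003 -0.0044 -0.012 0 0 0; -1 0.003 -0.0044 -0.012 0 0 0"

```text
clock: 6.92
eef_pos: [0.5968, -0.0871, 0.142]
tool_rot: [0.723, 0.624, 0.066, 0.29]
ft_force: [-0.3, 0.5, -6.3]
grip_width: 0.0181
grasp_force: 60.2
```

```bash
python3 - <<'E'
from look import *
rep(np.array([.590,-.178,.1465]))
E
```

```text
clock 6.9167 tcp [ 0.59676432 -0.08706281  0.14197771] link in bed [-0.0013 -0.0022  0.0039] F bed [-3.4  0.5 -5.3] T [ 0.95  1.12 -0.07]
top dome [[401.9 198.3]] slot [[350.8 195.4]] tailend [[343.4 195.3]]
side dome [[343.4 129.4]] slot [[321.1 158.6]] tailend [[318.  162.7]]
```

Call:
step_arm --targets "-1 0.002 0 -0.0045 0 0 0; -1 0.004 0 -0.0085 0 0 0; -1 0.004 0 -0.0085 0 0 0; -1 0.004 0 -0.0085 0 0 0"

```text
clock: 7.25
eef_pos: [0.5988, -0.0874, 0.138]
tool_rot: [0.723, 0.623, 0.066, 0.291]
ft_force: [-0.1, 0.3, -5.7]
grip_width: 0.0185
grasp_force: 60.2
```

```bash
python3 - <<'E'
from look import *
rep(np.array([.590,-.178,.1465]))
E
```

```text
clock 7.25 tcp [ 0.59877265 -0.0874354   0.13803367] link in bed [-0.0016 -0.0024 -0.0004] F bed [-2.9  0.3 -4.9] T [ 0.75  0.97 -0.01]
top dome [[401.7 198. ]] slot [[350.8 195.1]] tailend [[343.4 194.9]]
side dome [[342.8 130.4]] slot [[320.5 159.6]] tailend [[317.4 163.6]]
```

Call:
step_arm --targets "-1 0.002 0 -0.0045 0 0 0; -1 0.0045 0 -0.0085 0 0 0; -1 0.0045 0 -0.0085 0 0 0; -1 0.0045 0 -0.0085 0 0 0"

```text
clock: 7.58
eef_pos: [0.6011, -0.088, 0.1345]
tool_rot: [0.723, 0.623, 0.065, 0.291]
ft_force: [-2.8, 0.1, -1.5]
grip_width: 0.0186
grasp_force: 60.8
```

```bash
python3 - <<'E'
from look import *
rep(np.array([.590,-.178,.1465]))
E
```

```text
clock 7.5833 tcp [ 0.60106613 -0.08796203  0.13447645] link in bed [-0.0013 -0.0028 -0.0045] F bed [-3.2 -0.1  0.1] T [-0.05  0.93 -0.32]
top dome [[401.6 197.5]] slot [[350.8 194.6]] tailend [[343.5 194.5]]
side dome [[342.1 131.1]] slot [[319.8 160.4]] tailend [[316.7 164.4]]
```

Call:
step_arm --targets "-1 0.002 0 -0.004 0 0 0; -1 0.004 0 -0.007 0 0 0; -1 0.004 0 -0.007 0 0 0; -1 0.004 0 -0.007 0 0 0"

```text
clock: 7.92
eef_pos: [0.6016, -0.0888, 0.1342]
tool_rot: [0.723, 0.622, 0.065, 0.293]
ft_force: [-25.5, 4.7, 26.0]
grip_width: 0.0183
grasp_force: 65.2
```

```bash
python3 - <<'E'
from look import *
rep(np.array([.590,-.178,.1465]))
E
```

```text
clock 7.9167 tcp [ 0.60156433 -0.08880199  0.13420026] link in bed [-0.001  -0.0035 -0.0047] F bed [-9.3  3.  35.4] T [-0.85  2.51 -1.56]
top dome [[401.8 197.4]] slot [[351.  194.5]] tailend [[343.7 194.3]]
side dome [[342.1 131. ]] slot [[319.7 160.3]] tailend [[316.6 164.4]]
```

Hard seating contact, 35 N along the bed normal, at the expected height. I relieve the force and release.

Call:
step_arm --targets "-1 -0.003 0 0.006 0 0 0; -1 -0.003 0 0.006 0 0 0; 0 -0.003 0 0.006 0 0 0; 0 -0.003 0 0.006 0 0 0; 0 -0.003 0 0.006 0 0 0; 0 -0.003 0 0.006 0 0 0"

```text
clock: 8.42
eef_pos: [0.602, -0.0873, 0.1335]
tool_rot: [0.723, 0.623, 0.066, 0.291]
ft_force: [0.6, -0.6, 0.0]
grip_width: 0.0425
grasp_force: 0.0
```

```bash
python3 - <<'E'
from look import *
rep(np.array([.590,-.178,.1465]));o=bot.get_obs();a=Ro.from_quat(o['tool_rot']).as_matrix()[:,2]
print('retreat 90mm',(-.09*a/.5).round(3), o['tool_rot'])
E
```

```text
clock 8.4167 tcp [ 0.60203662 -0.08726973  0.13350957] link in bed [-0.001 -0.002 -0.006] F bed [ 0.5 -0.6 -0.3] T [0.35 0.45 0.02]
top dome [[401.3 197.3]] slot [[350.5 194.4]] tailend [[343.2 194.2]]
side dome [[341.7 131.5]] slot [[319.4 160.7]] tailend [[316.3 164.7]]
retreat 90mm [-0.082  0.061  0.148] [0.72295382 0.62327103 0.06615965 0.29067834]
```

Retreat along the tool axis, well clear, and look.

Call:
step_arm --targets "0 -0.02 0.015 0.036 0 0 0; 0 -0.041 0.03 0.074 0 0 0; 0 -0.082 0.061 0.148 0 0 0; 0 -0.082 0.061 0.148 0 0 0; 0 -0.12 0.2 0.25 0 0 0; -1 -0.12 0.25 0.25 0 0 0; -1 -0.12 0.3 0.25 0 0 0; -1 -0.12 0.3 0.25 0 0 0"

```text
clock: 9.08
eef_pos: [0.5428, 0.0682, 0.2611]
tool_rot: [0.722, 0.625, 0.07, 0.29]
ft_force: [0.8, 0.4, 0.1]
grip_width: 0.0071
grasp_force: 0.0
```

```bash
python3 - <<'E'
from look import *
L=BALL
look('6',(338,170,75,60),(300,105,55,60),6)
B=np.array([.590,-.178,.1465])+BR@[-.001,-.003,-.0047]; print(B)
for n in('top','side'):print(n,proj(n,[B+LB@v for v in ([0,0,.0237],[.15,0,.006],[.15,0,.02],[.172,0,.006],[.031+.05*np.cos(.7),0,.019+.05*np.sin(.7)])]).round(1).tolist())
E
```

```text
[ 0.59128753 -0.18108972  0.1419298 ]
top [[401.7, 197.4], [350.9, 194.4], [351.2, 195.7], [343.6, 194.2], [379.6, 199.4]]
side [[342.0, 131.1], [319.6, 160.2], [321.9, 157.2], [316.5, 164.3], [337.8, 136.4]]
```

View pics/c6.png

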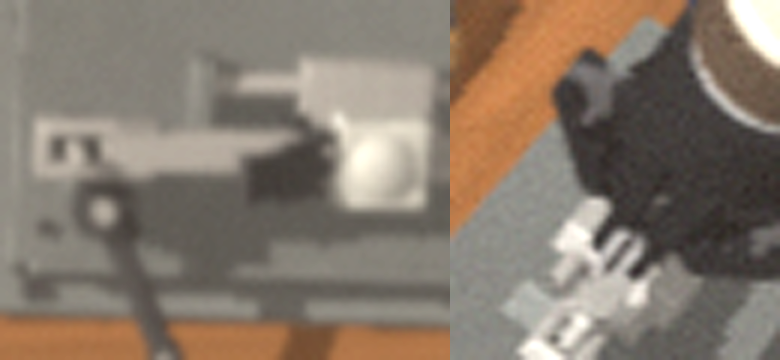

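Top view: the dome is at (401.3,197.1), the pin end shows in the slot at crop (77,148), and the latch is raised and dark at crop (250–330,165). The link is seated. Next is the latch press, with waypoints in the link frame.

```bash
cat >> h.py <<'E'
B=np.array([.5913,-.1811,.1419])
def way(pts,R):
    for v in pts: go(B+LB@np.array(v),R)
E
python3 - <<'E'
from h import *
_,R=tool(LB,B,th=0.)
way([(.1,0,.15),(.064,0,.085),(.064,0,.06)],R)
E
```

```text
shift [-0.0383 -0.2834  0.026 ] turn [ 0.3445 -0.0171  0.1924]
shift [ 0.022  -0.3595 -0.0866] turn [ 0.3445 -0.0171  0.1924]
shift [ 0.0469 -0.3611 -0.1299] turn [ 0.3445 -0.0171  0.1924]
```

Call:
step_arm --targets "-1 -0.04 -0.08 0.026 0.34 -0.017 0.19; -1 -0.04 -0.16 0.026 0.34 -0.017 0.19; -1 -0.04 -0.24 0.026 0.34 -0.017 0.19; -1 -0.038 -0.28 0.026 0.34 -0.017 0.19; -1 -0.01 -0.33 -0.03 0.3445 -0.017 0.1924; -1 0.022 -0.3595 -0.0866 0.3445 -0.017 0.1924; -1 0.022 -0.3595 -0.0866 0.3445 -0.017 0.1924; -1 0.022 -0.3595 -0.0866 0.3445 -0.017 0.1924; -1 0.022 -0.3595 -0.0866 0.3445 -0.017 0.1924"

```text
clock: 9.93
eef_pos: [0.5514, -0.1181, 0.2143]
tool_rot: [0.707, 0.659, 0.175, 0.188]
ft_force: [-0.4, -0.3, 0.4]
grip_width: -0.0
grasp_force: 0.0
```

```bash
python3 - <<'E'
from h import *
_,R=tool(LB,B,th=0.)
o=bot.get_obs();print(LB.T@(o['eef_pos']-B),o['ft_force'])
way([(.066,0,.055),(.068,0,.047),(.07,0,.040),(.072,0,.032),(.0745,0,.0245),(.0745,0,.0205)],R)
E
```

```text
[0.06029867 0.00176919 0.08461349] [-0.41364588 -0.26065838  0.37587349]
shift [ 0.0333  0.0093 -0.0495] turn [ 0.0012 -0.005   0.007 ]
shift [ 0.0416  0.0127 -0.0634] turn [ 0.0012 -0.005   0.007 ]
shift [ 0.0488  0.0163 -0.0755] turn [ 0.0012 -0.005   0.007 ]
shift [ 0.0571  0.0198 -0.0894] turn [ 0.0012 -0.005   0.007 ]
shift [ 0.0649  0.0243 -0.1023] turn [ 0.0012 -0.005   0.007 ]
shift [ 0.0689  0.024  -0.1093] turn [ 0.0012 -0.005   0.007 ]
```

Call:
step_arm --targets "-1 0.0333 0.0093 -0.0495 0 0 0; -1 0.0416 0.0127 -0.0634 0 0 0; -1 0.0488 0.0163 -0.0755 0 0 0; -1 0.0571 0.0198 -0.0894 0 0 0; -1 0.061 0.022 -0.096 0 0 0; -1 0.0649 0.0243 -0.1023 0 0 0; -1 0.0649 0.0243 -0.1023 0 0 0"

```text
clock: 10.52
eef_pos: [0.5846, -0.1051, 0.1635]
tool_rot: [0.706, 0.66, 0.175, 0.189]
ft_force: [-0.2, -0.1, 0.3]
grip_width: 0.0003
grasp_force: 0.0
```

```bash
python3 - <<'E'
from h import *
o=bot.get_obs();print(LB.T@(o['eef_pos']-B),LB.T@o['ft_force'])
E
```

```text
[ 0.07544931 -0.00077314  0.02452354] [-1.23338032e-01  8.36090746e-05  3.24975644e-01]
```

Call:
step_arm --targets "-1 0.002 0 -0.0035 0 0 0; -1 0.004 0 -0.007 0 0 0; -1 0.004 0 -0.007 0 0 0; -1 0.004 0 -0.007 0 0 0"

```text
clock: 10.85
eef_pos: [0.5862, -0.1051, 0.161]
tool_rot: [0.706, 0.659, 0.176, 0.189]
ft_force: [-6.4, 2.9, 7.2]
grip_width: 0.0005
grasp_force: 4.8
```

```bash
python3 - <<'E'
from h import *
o=bot.get_obs();print(LB.T@(o['eef_pos']-B),LB.T@o['ft_force'])
E
```

```text
[ 0.07551864 -0.00086957  0.02150223] [2.48705313 2.05112352 9.51726382]
```

Call:
step_arm --targets "-1 0.001 0 -0.0015 0 0 0; -1 0.001 0 -0.0015 0 0 0; -1 0.001 0 -0.0015 0 0 0; -1 -0.03 0 0.05 0 0 0; -1 -0.06 0 0.1 0 0 0; -1 -0.1 0 0.17 0 0 0; -1 -0.16 0.1 0.19 0 0 0; -1 -0.16 0.2 0.19 0 0 0; -1 -0.16 0.2 0.19 0 0 0"

```text
clock: 11.6
eef_pos: [0.5054, -0.0045, 0.2567]
tool_rot: [0.707, 0.659, 0.176, 0.19]
ft_force: [0.4, 0.3, -0.3]
grip_width: -0.0
grasp_force: 0.0
```

```bash
python3 - <<'E'
from look import *
look('7',(338,170,75,60),(300,105,75,60),5)
_,R=tool(LB,B,th=0.)
kn=np.array([.4807,-.078,.1065]);ax=np.array([.5726,-.045,.1113])
kb=(kn-B)@BR;ab=(ax-B)@BR;print('knob bed',kb,'axle',ab)
st=B+BR@np.array([kb[0]-.004,kb[1]-.045,kb[2]-.018]); print(st)
go(st+.09*BR[:,2],R);go(st,R)
E
```

```text
knob bed [-0.1190469   0.0957601   0.02785798] axle [-0.03906395  0.13462165 -0.01277907]
[ 0.4833094  -0.12325047  0.08891356]
shift [-0.1347 -0.2352 -0.1778] turn [ 0.0016 -0.0023 -0.0001]
shift [-0.0449 -0.241  -0.3337] turn [ 0.0016 -0.0023 -0.0001]
```

View pics/c7.png

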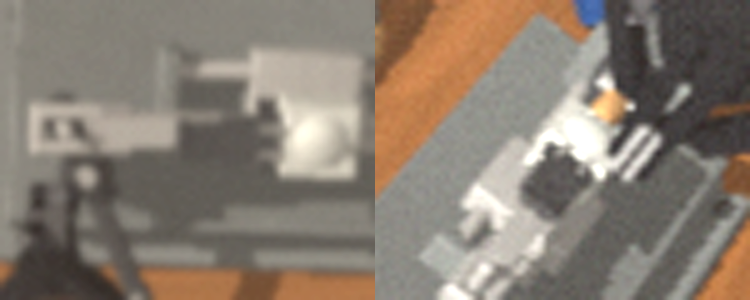

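The latch is now flat over the bar, a dark plate at side crop (555,180) and top crop (230,140). Next I place the shut fingers on the bed's -y side of the knob.

Call:
step_arm --targets "-1 -0.04 -0.07 0 0 0 0; -1 -0.08 -0.14 0 0 0 0; -1 -0.12 -0.2 -0.05 0 0 0; -1 -0.1347 -0.2352 -0.1 0 0 0; -1 -0.1347 -0.2352 -0.1778 0 0 0; -1 -0.1 -0.238 -0.24 0 0 0; -1 -0.07 -0.24 -0.29 0 0 0; -1 -0.0449 -0.241 -0.3337 0 0 0; -1 -0.0449 -0.241 -0.3337 0 0 0; -1 -0.0449 -0.241 -0.3337 0 0 0"

```text
clock: 12.53
eef_pos: [0.4826, -0.126, 0.0861]
tool_rot: [0.707, 0.66, 0.174, 0.187]
ft_force: [0.2, 0.5, -0.1]
grip_width: 0.0002
grasp_force: 0.0
```

```bash
python3 - <<'E'
from h import *
o=bot.get_obs();print('bed',(o['eef_pos']-B)@BR,BR.T@o['ft_force'])
print('10mm +y =',BR[:,1]*.02)
E
```

```text
bed [-0.12490846  0.04798193  0.00770415] [ 0.05744065  0.49096212 -0.16918407]
10mm +y = [0.00129 0.01996 0.     ]
```

Call:
step_arm --targets "-1 0.001 0.02 0 0 0 0; -1 0.0026 0.04 0 0 0 0; -1 0.004 0.06 0 0 0 0; -1 0.005 0.08 0 0 0 0; -1 0.0065 0.1 0 0 0 0; -1 0.008 0.12 0 0 0 0; -1 0.009 0.14 0 0 0 0; -1 0.01 0.16 0 0 0 0; -1 0.012 0.18 0 0 0 0; -1 0.012 0.18 0 0 0 0"

```text
clock: 13.37
eef_pos: [0.4902, -0.0353, 0.09]
tool_rot: [0.706, 0.66, 0.176, 0.19]
ft_force: [-0.1, -0.9, -0.6]
grip_width: 0.0
grasp_force: 0.1
```

```bash
python3 - <<'E'
from h import *
o=bot.get_obs();print('bed',(o['eef_pos']-B)@BR,BR.T@o['ft_force'])
E
```

```text
bed [-0.12143357  0.13896831  0.01020932] [-0.36013526 -0.90041527 -0.50088981]
```

Continue to the stop with small steps.

Call:
step_arm --targets "-1 0 0.008 0 0 0 0; -1 0.001 0.016 0 0 0 0; -1 0.001 0.02 0 0 0 0; -1 0.001 0.02 0 0 0 0"

```text
clock: 13.7
eef_pos: [0.4922, -0.0261, 0.0899]
tool_rot: [0.706, 0.659, 0.176, 0.19]
ft_force: [0.6, -3.8, 2.4]
grip_width: 0.0003
grasp_force: 1.9
```

```bash
python3 - <<'E'
from h import *
o=bot.get_obs();print('bed',(o['eef_pos']-B)@BR,BR.T@o['ft_force'])
E
```

```text
bed [-0.12028914  0.14831432  0.00944848] [ 1.90670099 -3.80280799  1.61572781]
```

Call:
step_arm --targets "-1 0 0.006 0 0 0 0; -1 0.001 0.012 0 0 0 0; -1 0.001 0.012 0 0 0 0; -1 0.001 0.012 0 0 0 0"

```text
clock: 14.03
eef_pos: [0.4921, -0.0258, 0.0899]
tool_rot: [0.708, 0.656, 0.171, 0.195]
ft_force: [-3.4, -20.3, 8.4]
grip_width: 0.0002
grasp_force: 10.2
```

```bash
python3 - <<'E'
from h import *
o=bot.get_obs();print('bed',(o['eef_pos']-B)@BR,BR.T@o['ft_force'])
E
```

```text
bed [-0.12039118  0.148622    0.00943628] [  2.37097489 -20.43009791   8.31433916]
```

At the stop: 20 N and no further motion. Back off and lift away.

Call:
step_arm --targets "-1 -0.001 -0.02 0 0 0 0; -1 -0.004 -0.06 0 0 0 0; -1 -0.007 -0.1 0 0 0 0; -1 -0.04 -0.1 0.06 0 0 0; -1 -0.08 -0.1 0.13 0 0 0; -1 -0.12 -0.1 0.2 0 0 0; -1 -0.16 -0.15 0.26 0 0 0; -1 -0.2 -0.22 0.3 0 0 0; -1 -0.2 -0.3 0.3 0 0 0; -1 -0.2 -0.3 0.3 0 0 0"

```text
clock: 14.87
eef_pos: [0.3907, -0.1767, 0.2415]
tool_rot: [0.709, 0.655, 0.175, 0.193]
ft_force: [0.3, 0.3, 0.3]
grip_width: 0.0001
grasp_force: 0.0
```

```bash
python3 - <<'E'
from look import *
look('8',(330,160,100,80),(280,95,100,80),4)
print(bot.get_obs()['eef_pos'])
E
```

```text
[ 0.39020885 -0.17136905  0.23812329]
```

View pics/c8.png

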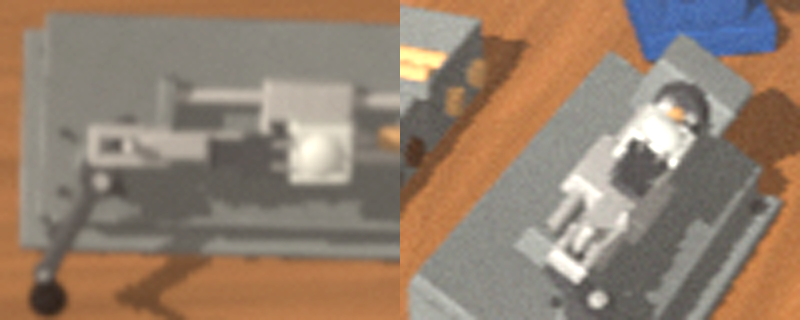

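The knob is now at top crop (47,298), thrown over. The dome at crop (320,155) has run about 25 mm towards the chuck, the latch is flat, and the robot is clear.

```bash
python3 -c "
from workcell import bot
print(bot.job_done())"
```

```text
the job is handed in; nothing more can be done
None
```

The job is handed in, with no verdict returned: the link is on the ball and pin, the latch is down, the hand lever is at its far stop, the slide ran about 25 mm (camera estimate) towards the blank, and the arm is clear.

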